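Set the hall lights for the night at the console's switch panel

ROBOT

A 6-joint arm with a two-finger parallel gripper is mounted at the origin on the work surface. World frame = base frame: x ahead of the robot, y to its left, z up, the work surface at z = 0. Lengths are in m, angles in degrees, forces in N, time in s.
With the tool pointing down it reaches from about 0.35 to 0.875 m from the base axis. Payload 4.2 kg.
Tool frame: the origin (TCP) lies at the very end of the fingers, on their centre line; the grasp point (between the pads) lies 19 mm behind it; z points along the fingers, y is the line along which they close (so a half turn about z gives the same grasp; the last joint's range is limited). The gripper opens to 87 mm and grips with 3 to 60 N. Pads are 19 mm wide; open, the fingers measure 117 mm over their backs; the gripper's body (75 mm by 190 mm) begins 51 mm behind the grasp point.
Start: joints at [87.869, 22.042, 0.453, 0, -68.411, -14.817], TCP at [0.182, 0.598, 0.223] pointing down, gripper open.
Joint ranges: [-179.83, 179.83], [-69.29, 118.12], [-61.27, 80.66], [-181.25, 117.63], [-171.15, -9.14], [-177.46, 177.46]. Speed limits (degrees/s): [159.86, 159.86, 180, 180, 180, 180].

INTERFACE

Orientations are given as a 3x3 rotation matrix whose columns are the frame's x, y, z axes.
In Python, from station import r gives the robot as it stands.
- The arm moves only by the tool jog_arm, never from a script. Its argument "plan" is text: rows parted by semicolons, each of 7 numbers parted by spaces: the shift along the tool's x, y, z normalised to -1 to 1, where 1 is 0.025 m, then the turn, a rotation vector about the tool's x, y, z normalised to -1 to 1, where 1 is 8 degrees, then the closure, from -1 (fully open) to 1 (shut). A call has exactly 10 rows; each row shifts and turns the commanded pose from where the row before left it, along the tool's axes as they then stand; what a row does not reach is not made up. A row lasts 1/10 s, in which the tool goes at most 50 mm and 8.59 degrees, less where a joint would pass 70% of its speed; a pose out of reach is approached as far as the arm can. A call with a number of a shift or a turn outside -1 to 1 is refused whole. A call with a gripper value outside its range is refused whole. The fingers move at their own pace and stop on an object; the grip force is fixed at half the most. Time passes only in rows, so rows that do not move let the fingers close, or fill a call up. It gives the time, the measured TCP pose, the force, the opening and the grip force at its end, in the units of the state.
- r.sense(): the state, without advancing time (a new reading comes with each control period).
- r.capture(name): name is "scene" or "top" or "wrist"; returns (picture, depth): 384x512x3 uint8, red, green, blue; 384x512 float32, m along the optical axis (not along the pixel's ray), 0 where there is no reading.
- r.get_calibration(name): a dict with "mtx" (3x3 intrinsics, pixels), "extrinsics" (4x4, takes a point from camera to world coordinates). Camera axes: x right, y up, looking along -z (the intrinsics and any distortion apply to the point x, -y, -z); pixel columns grow to the right and rows downward; lengths in m; the calibration is good to about 2 mm. A picture is of the moment at which its call begins: read the wrist's pose just before it. get_calibration takes no time and is no camera call; for the wrist camera it gives the pose at the moment of the call.
- r.finish_job(): hands the job in; it is judged then, once.
The state is a dict: "time_s": time; "joints": joint angles; "joint_velocities": joint speeds; "effort": joint torques, N m; "tcp_pos": TCP position; "ee_rot": TCP orientation; "wrist_force": force on the tool from outside, world axes, zero at the start; "moment": the same for the moment, N m; "gripper_width": opening from 0.0 (shut) to 1.0 (fully open); "gripper_force": force on a finger pad.
Only numpy, scipy, OpenCV 4.12 (cv2) and the standard library are available. Lean on these libraries where they do the work, as an engineer would, in place of code of your own. Each camera call takes 0.05 s, during which the arm holds its last target. There are 200 camera calls.

TASK

Set the hall lights for the night at the four-paddle switch panel, pressing lightly with the fingertips: first switch the table lamp on (yellow paddle), then the picture light off (blue), and last the ceiling light off (white), so that the hall is never dark; press each paddle fully home. Leave the porch light (black paddle) on, do not lift the panel or shove it about, and leave the trinket box, the candle and the bud vase where they stand.

Things in the scene. Friction and masses are not known exactly. Their poses are not given: they have to be found in the camera images.
- panel: Switch panel, 114 (x) by 209 mm (y), 0.6-0.9 kg, loose: dark wedge, brown wooden plate sloping 6 deg up to the far (+x) side. Origin: underside's centre; plate surface 30 mm above the table at the middle, 24 near edge (-x, robot's side), 36 far edge; y to the left. Four rocker paddles 67 (x) by 33 mm, from the left (+y): blue, white, black, yellow, at y = 69, 23, -23, -69 mm. Yaw within 0.4 rad.
- yellow_paddle (a joint): Yellow paddle (table lamp), rad: 0 = off (near half down), 0.21 = on (far half down). Starts off. All four paddles: the pivot crosses the middle, top face 6 mm above the plate there; the raised half's end stands 9.5 mm above the plate, the lowered one's 2.5 mm. Press the raised half until it stops (rigid).
- blue_paddle (a joint): Blue paddle (picture light), rad: 0 = off (near half down), 0.21 = on (far half down). Starts on. All four paddles: held by friction, they stay where left, even half way; about 1.5 N moves one at 24 mm from its pivot, 3 N at 12 mm; the press spot sinks 5 mm from stop to stop.
- white_paddle (a joint): White paddle (ceiling light), rad: 0 = off (near half down), 0.21 = on (far half down). Starts on.
- black_paddle (a joint): Black paddle (porch light), rad: 0 = off (near half down), 0.21 = on (far half down). Starts on; leave it on.
- yellow_far (a point): Spot to press to switch the table lamp on: on the top face of the yellow paddle's far half, mid-width, 24 mm from its pivot; moves with the paddle.
- blue_near (a point): Spot to press to switch the picture light off: on the top face of the blue paddle's near half, mid-width, 24 mm from its pivot; moves with the paddle.
- white_near (a point): Spot to press to switch the ceiling light off: on the top face of the white paddle's near half, mid-width, 24 mm from its pivot; moves with the paddle.
- trinket_box: Silver domed round trinket box, 88 mm across, 59 mm high with its brass bead, 0.25 kg, loose. Origin: centre of its underside. Stands beside or beyond the panel.
- candle: Pale green egg-shaped wax candle, 58 mm across, 84 mm high with its wick, 0.12 kg, loose. Origin: centre of its underside. Stands beside or beyond the panel.
- bud_vase: Small black bobbled vase, 73 mm across, 66 mm high, 0.3 kg, loose. Origin: centre of its underside. Stands beside or beyond the panel.
Mind the look-alikes: they are no part of the job. Several things have the shape of the panel; the one meant has the colours described above.

How it is judged (in metres and radians):
On the way, in this order (a step that is already met when the one before it is completed fails the run):
1. the yellow paddle is pressed fully on (value of joint yellow_paddle above 0.18 rad), for 0.1 s.
2. then the blue paddle is pressed fully off (value of joint blue_paddle below 0.03 rad), for 0.1 s.
3. then the white paddle is pressed fully off (value of joint white_paddle below 0.03 rad), for 0.1 s.
At the end, for the whole second after the job is handed in: Yellow paddle fully on (above 0.18 of 0.21 rad), blue and white fully off (below 0.03 rad), black still on (above 0.18 rad); the panel flat on the table, at rest and within 20 mm of where it stood; trinket box, candle and vase within 15 mm of where they stood (value of joint each of yellow_paddle, black_paddle above 0.18 rad and value of joint each of blue_paddle, white_paddle below 0.03 rad and distance of panel from where it was at the start of the episode below 0.02 m and angle between panel's own z axis and vertical below 0.03 rad and linear speed of panel below 0.01 m/s and distance of each of trinket_box, candle, bud_vase from where it was at the start of the episode below 0.015 m); the robot touches nothing.
It fails at once if out of order: picture light (blue) off before the table lamp (yellow) is on, or ceiling light (white) off before the picture light is off ((value of joint blue_paddle below 0.105 rad and value of joint yellow_paddle below 0.15 rad) or (value of joint white_paddle below 0.105 rad and (value of joint blue_paddle above 0.06 rad or value of joint yellow_paddle below 0.15 rad))).
It fails at once if the porch light's black paddle is pressed off (value of joint black_paddle below 0.105 rad).
It fails at once if the panel is pressed harder than a light press (over 40 N) (contact force between any of the fingers, the arm and panel above 40 N).
It fails at once if the panel is lifted, tipped up or shoved more than 20 mm (height (world z) of panel above 0.008 m or angle between panel's own z axis and vertical above 0.1 rad or distance of panel from where it was at the start of the episode above 0.02 m).
It fails at once if the trinket box, candle or vase is lifted, tipped or moved (distance of any of trinket_box, candle, bud_vase from where it was at the start of the episode above 0.015 m or angle between any of trinket_box, candle, bud_vase's own z axis and vertical above 0.3 rad).
It also fails if it takes over 38 s, if anything falls off the work surface, if the arm or the gripper's body presses on something with over 40 N, if the wrist force passes 120 N, or if a joint passes its speed limit or range.

## Working session

There is one attempt and no reset: what is moved stays moved. The work goes in short steps, Python scripts to look and compute and a tool call to move; the robot and the scene stay as the last step left them, time stands still between calls to the robot, and variables do not carry over. Pictures are saved under pics/ and viewed, at most 10 in all, crops included, and the job is handed in when it is done.

Besides the shell and the picture viewer there is one more tool, called after "Emit:" as name(argument=value, ...) on one line, values as JSON. jog_arm: Moves the arm, as the interface text tells. Scaled input: -1 to 1 covers 0.025 m each way for a shift and 8 degrees each way for a turn. Its arguments: {"type":"object","properties":{"plan":{"type":"string"}},"required":["plan"]}

```bash
ls; mkdir -p pics
python3 - <<'E'
from station import r
import numpy as np,cv2
s=r.sense();print(s)
for n in("scene","top"):
    p,d=r.capture(n);c=r.get_calibration(n)
    np.savez(f"pics/{n}.npz",p=p,d=d,m=c["mtx"],e=c["extrinsics"]);print(n,c)
    cv2.imwrite(f"pics/{n}.png",p[:,:,::-1])
E
```

```text
pics
{'time_s': 0.0, 'joints': array([ 8.78668995e+01,  2.20890714e+01,  3.82102310e-01, -2.83452885e-02,
       -6.84128116e+01, -1.48180127e+01]), 'joint_velocities': array([-0.01776173,  0.0451308 ,  0.02826976, -0.05706727,  0.06981502,
        0.07641452]), 'effort': array([ 8.60521159e-04, -3.90666282e+01,  1.87398505e+01,  4.21958819e+00,
        1.09312608e-02, -1.91506911e-04]), 'tcp_pos': array([0.18201678, 0.59728752, 0.22149495]), 'ee_rot': array([[ 9.56500670e-01, -2.91729633e-01, -5.37511100e-04],
       [-2.91730114e-01, -9.56498431e-01, -2.07195279e-03],
       [ 9.03215026e-05,  2.13863241e-03, -9.99997709e-01]]), 'wrist_force': array([-1.09656598, -0.47652293,  0.84555304]), 'moment': array([ 0.00638633, -0.03042968, -0.00520753]), 'gripper_force': 0.0, 'gripper_width': 1.0032333409602177}
scene {'mtx': array([[493.33190859,   0.        , 258.96589814],
       [  0.        , 493.33190859, 198.36576026],
       [  0.        ,   0.        ,   1.        ]]), 'extrinsics': array([[-0.80294941, -0.38109175,  0.45830266,  1.12153806],
       [ 0.5957538 , -0.48900327,  0.63714457,  0.73756479],
       [-0.01869904,  0.78463041,  0.61968175,  0.72969156],
       [ 0.        ,  0.        ,  0.        ,  1.        ]])}
top {'mtx': array([[425.36728936,   0.        , 254.93804875],
       [  0.        , 425.36728936, 193.23391961],
       [  0.        ,   0.        ,   1.        ]]), 'extrinsics': array([[-0.00851831,  0.98914452, -0.14669885,  0.48298951],
       [-0.99981608, -0.00590405,  0.01824681,  0.06828328],
       [ 0.01718262,  0.1468273 ,  0.98901289,  0.99265073],
       [ 0.        ,  0.        ,  0.        ,  1.        ]])}
```

View pics/top.png

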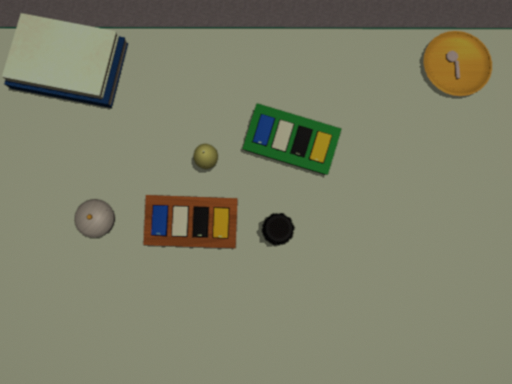

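View pics/scene.png

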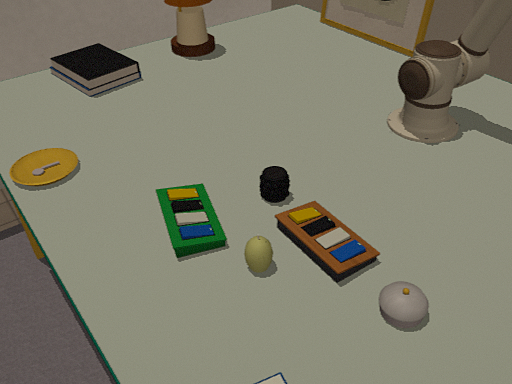

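The top view shows two panel-shaped things: one at (191,222) with a brown/orange plate, and one at (292,138) in green. The brown one fits the description (brown plate on a dark wedge), and the green one is the look-alike. The vase is at (278,229), the candle at (206,156) and the box at (95,218). I'll measure and confirm this in a crop.

```bash
cat > h.py <<'E'
import numpy as np,cv2
def load(n):
    z=np.load(f"pics/{n}.npz");return z["p"],z["d"],z["m"],z["e"]
def ray(u,v,m,e,z):
    d=e[:3,:3]@np.array([(u-m[0,2])/m[0,0],-(v-m[1,2])/m[1,1],-1]);o=e[:3,3]
    return o+d*(z-o[2])/d[2]
E
python3 - <<'E'
from h import *
crops=[]
for n,(x0,y0,x1,y1) in(("top",(130,180,310,265)),("scene",(260,150,420,280))):
    p,d,m,e=load(n); h=cv2.cvtColor(p,cv2.COLOR_RGB2HSV).astype(int);H,S,V=h[...,0],h[...,1],h[...,2]
    roi=np.zeros(V.shape,bool);roi[y0:y1,x0:x1]=1
    if n=="top": roi[:,242:]=0
    else: roi[:205,:292]=0
    masks=dict(blue=(H>100)&(H<125)&(S>150)&(V>60),yellow=(H>17)&(H<28)&(S>150)&(V>110),white=(S<60)&(V>140),plate=(H<14)&(S>130)&(V>60))
    for k,mk in masks.items():
        mk=(mk&roi).astype(np.uint8)
        N,L,st,ce=cv2.connectedComponentsWithStats(mk)
        i=1+np.argmax(st[1:,4]); c=ce[i]
        if k=="plate":
            pts=np.argwhere(mk)[:,::-1].astype(np.float32);rr=cv2.minAreaRect(pts);b=cv2.boxPoints(rr)
            print(n,k,[ray(u,v,m,e,.03)[:2].round(4).tolist() for u,v in b],ray(*rr[0],m,e,.03).round(4))
        else:print(n,k,c.round(1),st[i].tolist(),ray(*c,m,e,.0355).round(4))
    c=cv2.resize(p[y0:y1,x0:x1],None,fx=4 if n=="top" else 3,fy=4 if n=="top" else 3,interpolation=cv2.INTER_CUBIC);cv2.imwrite(f"pics/crop_{n}.png",c[:,:,::-1])
E
```

```text
top blue [159.2 219.8] [152, 206, 15, 29, 404] [0.5659 0.2662 0.0355]
top yellow [220.4 222.5] [213, 208, 16, 30, 420] [0.5589 0.1288 0.0355]
top white [179.6 220.5] [173, 207, 14, 28, 361] [0.564  0.2205 0.0355]
top plate [[0.5111, 0.3011], [0.624, 0.3004], [0.6152, 0.0924], [0.5022, 0.0966]] [0.5626 0.1978 0.03  ]
scene blue [347.7 250.6] [330, 240, 35, 22, 400] [0.5686 0.2674 0.0355]
scene yellow [303.6 213.9] [289, 207, 32, 16, 278] [0.5638 0.1274 0.0355]
scene white [354.8 208.5] [260, 150, 160, 130, 13634] [0.4632 0.1823 0.0355]
scene plate [[0.6252, 0.0931], [0.5016, 0.0388], [0.5192, 0.3061], [0.6239, 0.3347]] [0.5699 0.2041 0.03  ]
```

View pics/crop_top.png

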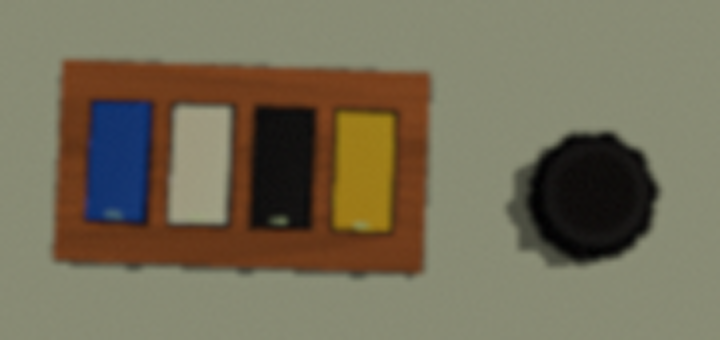

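Only the brown-plated panel at (191,222) matches, and the crop confirms it: blue, white, black and yellow from the left, on a brown plate. Its centre is at about (0.563, 0.1975) with a yaw of about -2.7°. I'll align the tool, shut the gripper and travel over yellow_far at about (0.584, 0.1275).

Emit:
jog_arm(plan="0 0 0 0 0 -0.89 1;0 0 0 0 0 -0.89 1;0.94 1 0 0 0 0 1;0.94 1 0 0 0 0 1;0.94 1 0 0 0 0 1;0.94 1 0 0 0 0 1;0.94 1 0 0 0 0 1;0.94 1 0 0 0 0 1;0.94 1 0 0 0 0 1;0.94 1 0 0 0 0 1")

```text
time_s: 1.1
tcp_pos: [0.361, 0.3877, 0.2222]
ee_rot: [[0.999, -0.047, -0.001], [-0.047, -0.999, -0.001], [-0.0, 0.001, -1.0]]
wrist_force: [-0.4, -0.4, 0.5]
gripper_width: 0.17
gripper_force: 0.0
```

Emit:
jog_arm(plan="0.94 1 0 0 0 0 1;0.94 1 0 0 0 0 1;0.94 1 0 0 0 0 1;0.94 1 0 0 0 0 1;0.94 1 0 0 0 0 1;0.94 1 0.5 0 0 0 1;0.94 1 0.5 0 0 0 1;0.94 1 1 0 0 0 1;0.94 1 1 0 0 0 1;0.94 1 1 0 0 0 1")

```text
time_s: 2.1
tcp_pos: [0.584, 0.1271, 0.1213]
ee_rot: [[0.999, -0.047, -0.0], [-0.047, -0.999, -0.0], [-0.0, 0.0, -1.0]]
wrist_force: [0.8, 0.4, 0.2]
gripper_width: 0.004
gripper_force: 0.0
```

```bash
cat > s.py <<'E'
from station import r
import numpy as np
s=r.sense();p=s["tcp_pos"];R=s["ee_rot"]
print(s["time_s"],p.round(4),s["wrist_force"].round(2),"w",round(s["gripper_width"],3),"x",R[:,0].round(3),"z",R[:,2].round(3))
C=np.array([.563,.1975,0]);a=np.radians(-2.7);X=np.array([np.cos(a),np.sin(a),0]);Y=np.array([-X[1],X[0],0])
for n,x,y in(("yellow",25,-69),("blue",-26,69),("white",-26,23)):
    t=C+X*x/1e3+Y*y/1e3;d=t-p;d[2]=0;print(n,t.round(4),"tool mm",(R.T@d*1000).round(1))
E
python3 s.py
```

```text
2.1 [0.584  0.1271 0.1213] [0.77 0.43 0.2 ] w 0.004 x [ 0.999 -0.047 -0.   ] z [-0. -0. -1.]
yellow [0.5847 0.1274 0.    ] tool mm [ 0.8 -0.3 -0. ]
blue [0.5403 0.2676 0.    ] tool mm [ -50.3 -138.3    0. ]
white [0.5381 0.2217 0.    ] tool mm [-50.3 -92.3   0. ]
```

Emit:
jog_arm(plan="0 0 0.8 0 0 0 1;0 0 0.8 0 0 0 1;0 0 0.8 0 0 0 1;0 0 0.4 0 0 0 1;0 0 0.16 0 0 0 1;0 0 0.08 0 0 0 1;0 0 0.04 0 0 0 1;0 0 0.04 0 0 0 1;0 0 0.04 0 0 0 1;0 0 0 0 0 0 1")

```text
time_s: 3.1
tcp_pos: [0.5835, 0.1285, 0.0439]
ee_rot: [[0.999, -0.047, 0.001], [-0.047, -0.999, 0.0], [0.001, -0.0, -1.0]]
wrist_force: [-0.6, -0.3, 0.3]
gripper_width: 0.004
gripper_force: 0.0
```

Emit:
jog_arm(plan="0 0 0.03 0 0 0 1;0 0 0.03 0 0 0 1;0 0 0.03 0 0 0 1;0 0 0.03 0 0 0 1;0 0 0.03 0 0 0 1;0 0 0.03 0 0 0 1;0 0 0.03 0 0 0 1;0 0 0 0 0 0 1;0 0 0 0 0 0 1;0 0 0 0 0 0 1")

```text
time_s: 4.1
tcp_pos: [0.5832, 0.1283, 0.0381]
ee_rot: [[0.999, -0.047, -0.001], [-0.047, -0.999, -0.0], [-0.001, 0.0, -1.0]]
wrist_force: [0.7, 0.1, 1.5]
gripper_width: 0.004
gripper_force: 0.4
```

Contact starts at about 1.5 N. I'll keep going in small steps.

Emit:
jog_arm(plan="0 0 0.02 0 0 0 1;0 0 0.02 0 0 0 1;0 0 0.02 0 0 0 1;0 0 0.02 0 0 0 1;0 0 0 0 0 0 1;0 0 0 0 0 0 1;0 0 0 0 0 0 1;0 0 0 0 0 0 1;0 0 0 0 0 0 1;0 0 0 0 0 0 1")

```text
time_s: 5.1
tcp_pos: [0.5836, 0.1284, 0.0365]
ee_rot: [[0.999, -0.047, 0.0], [-0.047, -0.999, 0.0], [0.0, -0.0, -1.0]]
wrist_force: [0.9, -0.3, 2.3]
gripper_width: 0.002
gripper_force: 1.4
```

Emit:
jog_arm(plan="0 0 0.02 0 0 0 1;0 0 0.02 0 0 0 1;0 0 0 0 0 0 1;0 0 0 0 0 0 1;0 0 0 0 0 0 1;0 0 0 0 0 0 1;0 0 0 0 0 0 1;0 0 0 0 0 0 1;0 0 0 0 0 0 1;0 0 0 0 0 0 1")

```text
time_s: 6.1
tcp_pos: [0.5836, 0.1284, 0.0363]
ee_rot: [[0.999, -0.047, 0.001], [-0.047, -0.999, -0.0], [0.001, 0.0, -1.0]]
wrist_force: [-0.1, -0.7, 8.3]
gripper_width: 0.006
gripper_force: 3.7
```

Yellow has hit its stop (8 N, z = 36.3 mm, where the home position should be). Next I'll move over to blue_near.

Emit:
jog_arm(plan="0 0 -0.8 0 0 0 1;0 0 -0.8 0 0 0 1;-0.33 -0.91 0 0 0 0 1;-0.33 -0.91 0 0 0 0 1;-0.33 -0.91 0 0 0 0 1;-0.33 -0.91 0 0 0 0 1;-0.33 -0.91 0 0 0 0 1;-0.33 -0.91 0 0 0 0 1;0 0 0.4 0 0 0 1;0 0 0.4 0 0 0 1")

```text
time_s: 7.1
tcp_pos: [0.5394, 0.2669, 0.054]
ee_rot: [[0.999, -0.047, -0.002], [-0.047, -0.999, -0.001], [-0.002, 0.001, -1.0]]
wrist_force: [0.2, -0.1, -0.3]
gripper_width: 0.003
gripper_force: 0.0
```

```bash
python3 s.py
python3 - <<'E'
from h import *
from station import r
p,d=r.capture("top");q,_=r.capture("scene")
a=cv2.resize(p[190:255,135:250],None,fx=3.4,fy=4);b=cv2.resize(q[180:290,260:390],None,fx=3,fy=3)
H=max(a.shape[0],b.shape[0]);f=lambda i:cv2.copyMakeBorder(i,0,H-i.shape[0],0,0,0)
cv2.imwrite("pics/c2.png",np.hstack([f(a),f(b)])[:,:,::-1])
E
```

```text
7.1 [0.5394 0.2669 0.054 ] [ 0.17 -0.11 -0.31] w 0.003 x [ 0.999 -0.047 -0.002] z [-0.002 -0.001 -1.   ]
yellow [0.5847 0.1274 0.    ] tool mm [ 51.8 137.2   0. ]
blue [0.5403 0.2676 0.    ] tool mm [ 0.9 -0.8 -0. ]
white [0.5381 0.2217 0.    ] tool mm [ 0.9 45.2  0. ]
```

View pics/c2.png

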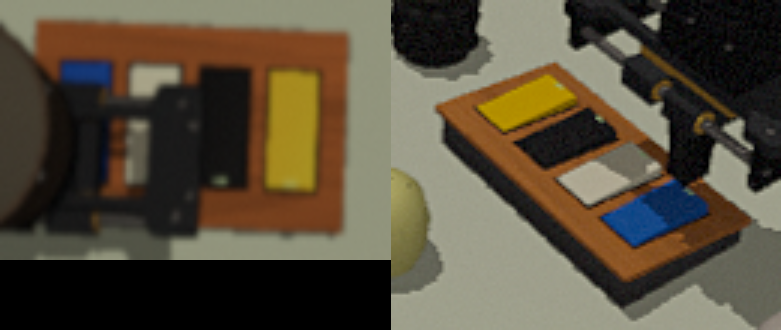

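In the picture the yellow paddle now lies like its neighbours (on), the panel hasn't moved, and the fingers are over blue's near half. Pressing blue.

Emit:
jog_arm(plan="0 0 0.32 0 0 0 1;0 0 0.24 0 0 0 1;0 0 0.04 0 0 0 1;0 0 0.04 0 0 0 1;0 0 0.04 0 0 0 1;0 0 0.04 0 0 0 1;0 0 0.04 0 0 0 1;0 0 0 0 0 0 1;0 0 0 0 0 0 1;0 0 0 0 0 0 1")

```text
time_s: 8.2
tcp_pos: [0.5405, 0.2671, 0.0364]
ee_rot: [[0.999, -0.047, 0.0], [-0.047, -0.999, 0.0], [0.0, -0.0, -1.0]]
wrist_force: [0.2, 0.1, 0.1]
gripper_width: 0.005
gripper_force: 0.1
```

Emit:
jog_arm(plan="0 0 0.02 0 0 0 1;0 0 0.02 0 0 0 1;0 0 0.02 0 0 0 1;0 0 0.02 0 0 0 1;0 0 0.02 0 0 0 1;0 0 0.02 0 0 0 1;0 0 0 0 0 0 1;0 0 0 0 0 0 1;0 0 0 0 0 0 1;0 0 0 0 0 0 1")

```text
time_s: 9.2
tcp_pos: [0.5404, 0.267, 0.0332]
ee_rot: [[0.999, -0.047, -0.0], [-0.047, -0.999, -0.0], [-0.0, 0.0, -1.0]]
wrist_force: [-2.6, 0.3, 1.7]
gripper_width: 0.007
gripper_force: 1.0
```

Emit:
jog_arm(plan="0 0 0.02 0 0 0 1;0 0 0.02 0 0 0 1;0 0 0 0 0 0 1;0 0 0 0 0 0 1;0 0 0 0 0 0 1;0 0 0 0 0 0 1;0 0 0 0 0 0 1;0 0 0 0 0 0 1;0 0 0 0 0 0 1;0 0 0 0 0 0 1")

```text
time_s: 10.2
tcp_pos: [0.5404, 0.267, 0.0327]
ee_rot: [[0.999, -0.047, 0.0], [-0.047, -0.999, -0.0], [0.0, 0.0, -1.0]]
wrist_force: [-4.3, -0.3, 5.6]
gripper_width: 0.006
gripper_force: 3.0
```

Emit:
jog_arm(plan="0 0 0.02 0 0 0 1;0 0 0.02 0 0 0 1;0 0 0 0 0 0 1;0 0 0 0 0 0 1;0 0 0 0 0 0 1;0 0 0 0 0 0 1;0 0 0 0 0 0 1;0 0 0 0 0 0 1;0 0 0 0 0 0 1;0 0 0 0 0 0 1")

```text
time_s: 11.2
tcp_pos: [0.5404, 0.267, 0.0325]
ee_rot: [[0.999, -0.047, 0.0], [-0.047, -0.999, -0.0], [0.0, 0.0, -1.0]]
wrist_force: [-4.5, 0.1, 9.1]
gripper_width: 0.011
gripper_force: 5.1
```

Blue is on its stop (9 N, z = 32.5 mm as expected). I'll lift and move over white.

Emit:
jog_arm(plan="0 0 -0.4 0 0 0 1;0 0 -0.4 0 0 0 1;0 0.46 0 0 0 0 1;0 0.46 0 0 0 0 1;0 0.46 0 0 0 0 1;0 0.46 0 0 0 0 1;0 0 0 0 0 0 1;0 0 0 0 0 0 1;0 0 0.2 0 0 0 1;0 0 0 0 0 0 1")

```text
time_s: 12.2
tcp_pos: [0.5378, 0.2212, 0.0454]
ee_rot: [[0.999, -0.047, -0.001], [-0.047, -0.999, -0.001], [-0.001, 0.001, -1.0]]
wrist_force: [-0.7, -0.2, -0.7]
gripper_width: 0.006
gripper_force: 0.0
```

```bash
python3 s.py
python3 - <<'E'
from h import *
from station import r
q,_=r.capture("scene")
cv2.imwrite("pics/c3.png",cv2.resize(q[180:290,260:390],None,fx=4,fy=4)[:,:,::-1])
E
```

```text
12.2 [0.5378 0.2212 0.0454] [-0.65 -0.23 -0.73] w 0.006 x [ 0.999 -0.047 -0.001] z [-0.001 -0.001 -1.   ]
yellow [0.5847 0.1274 0.    ] tool mm [51.2 91.5  0. ]
blue [0.5403 0.2676 0.    ] tool mm [  0.2 -46.5  -0. ]
white [0.5381 0.2217 0.    ] tool mm [ 0.2 -0.5 -0. ]
```

View pics/c3.png

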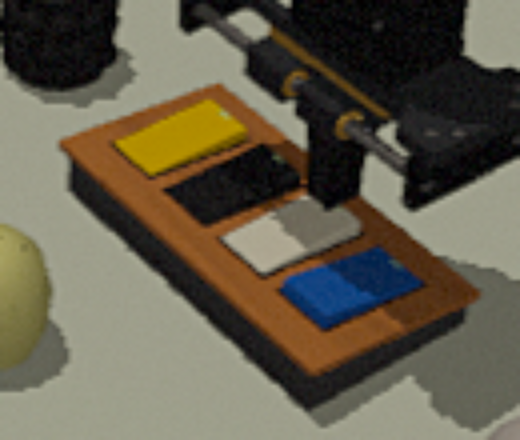

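The blue paddle's far end now stands up, so it is off. Black and yellow are still on, and the fingers are over white's near half. Pressing white.

Emit:
jog_arm(plan="0 0 0.2 0 0 0 1;0 0 0.12 0 0 0 1;0 0 0.03 0 0 0 1;0 0 0.03 0 0 0 1;0 0 0.03 0 0 0 1;0 0 0.03 0 0 0 1;0 0 0.03 0 0 0 1;0 0 0.03 0 0 0 1;0 0 0 0 0 0 1;0 0 0 0 0 0 1")

```text
time_s: 13.25
tcp_pos: [0.538, 0.221, 0.0338]
ee_rot: [[0.999, -0.047, -0.001], [-0.047, -0.999, -0.0], [-0.001, 0.0, -1.0]]
wrist_force: [-3.1, 1.1, 3.1]
gripper_width: 0.002
gripper_force: 1.4
```

Emit:
jog_arm(plan="0 0 0.02 0 0 0 1;0 0 0.02 0 0 0 1;0 0 0 0 0 0 1;0 0 0 0 0 0 1;0 0 0 0 0 0 1;0 0 0 0 0 0 1;0 0 0 0 0 0 1;0 0 0 0 0 0 1;0 0 0 0 0 0 1;0 0 0 0 0 0 1")

```text
time_s: 14.25
tcp_pos: [0.5382, 0.221, 0.0328]
ee_rot: [[0.999, -0.047, -0.0], [-0.047, -0.999, -0.0], [-0.0, 0.0, -1.0]]
wrist_force: [-3.6, 1.0, 3.3]
gripper_width: 0.005
gripper_force: 1.9
```

Emit:
jog_arm(plan="0 0 0.03 0 0 0 1;0 0 0.03 0 0 0 1;0 0 0 0 0 0 1;0 0 0 0 0 0 1;0 0 0 0 0 0 1;0 0 0 0 0 0 1;0 0 0 0 0 0 1;0 0 0 0 0 0 1;0 0 0 0 0 0 1;0 0 0 0 0 0 1")

```text
time_s: 15.25
tcp_pos: [0.5382, 0.221, 0.0325]
ee_rot: [[0.999, -0.047, 0.0], [-0.047, -0.999, -0.0], [0.0, 0.0, -1.0]]
wrist_force: [-6.2, 0.2, 9.4]
gripper_width: 0.001
gripper_force: 5.3
```

White is on its stop, with the same depth and force as blue. Lifting clear for a last look.

Emit:
jog_arm(plan="0 0 -0.4 0 0 0 1;0 0 -0.8 0 0 0 1;0 0 -1 0 0 0 1;0 0 -1 0 0 0 1;0 0 -1 0 0 0 1;-1 0 -1 0 0 0 1;-1 0 0 0 0 0 1;-1 0 0 0 0 0 1;-1 0 0 0 0 0 1;0 0 0 0 0 0 1")

```text
time_s: 16.25
tcp_pos: [0.4371, 0.2258, 0.1621]
ee_rot: [[0.999, -0.046, 0.001], [-0.046, -0.999, 0.001], [0.001, -0.001, -1.0]]
wrist_force: [0.9, -0.0, 0.8]
gripper_width: 0.008
gripper_force: 0.0
```

```bash
python3 s.py
python3 - <<'E'
from h import *
from station import r
q,_=r.capture("scene")
cv2.imwrite("pics/c4.png",cv2.resize(q[150:330,230:440],None,fx=3,fy=3)[:,:,::-1])
E
```

```text
16.25 [0.4371 0.2258 0.1621] [ 0.93 -0.03  0.83] w 0.008 x [ 0.999 -0.046  0.001] z [ 0.001  0.001 -1.   ]
yellow [0.5847 0.1274 0.    ] tool mm [1.52e+02 9.16e+01 1.00e-01]
blue [0.5403 0.2676 0.    ] tool mm [101.2 -46.5   0.2]
white [0.5381 0.2217 0.    ] tool mm [ 1.011e+02 -5.000e-01  1.000e-01]
```

View pics/c4.png

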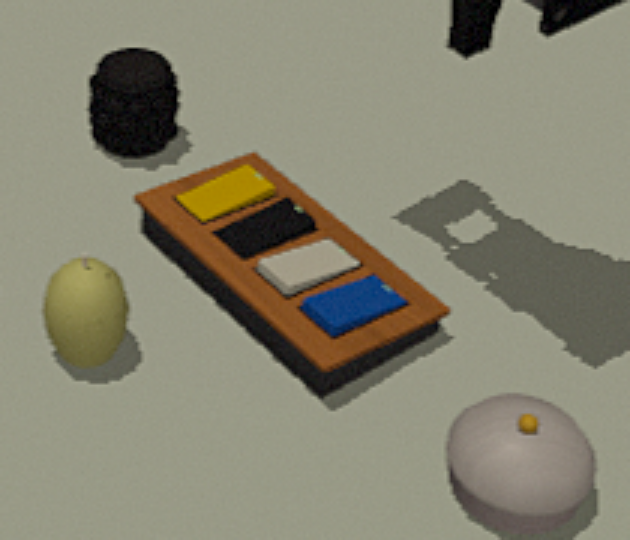

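Blue (355,303) and white (308,265) have their far ends raised, so both are off. Yellow (227,192) and black (266,227) are still on. The panel, vase, candle and box haven't moved, and the robot is clear.

```bash
python3 -c "
from station import r
print(r.finish_job())"
```

```text
the job is handed in; nothing more can be done
None
```

I pressed yellow on, then blue off, then white off, each to its stop at under 10 N in the readings; black stayed on, nothing else moved in the last picture, and I handed the job in at about 16 s (no verdict was returned).

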